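# Rock a tight tube block out of a dry-block heater

### The arm

A 6-joint arm with a two-finger parallel gripper is mounted at the origin on a cart in front of the work surface, level with it; the furniture and walls round the work are solid. World frame = base frame: x ahead of the robot, y to its left, z up, the work surface at z = 0. Lengths are in mm, angles in rad, forces in N, time in s.
With the tool pointing down it reaches from about 325 to 900 mm from the base axis. Payload 6.1 kg.
Tool frame: the origin (TCP) lies midway between the tips of the shut fingers; the grasp point (between the pads) lies robot.hold_point_z behind it (robot.hold_point_z is the distance from the TCP to the grasp point, in mm); z points along the fingers, y is the line along which they close (so a half turn about z gives the same grasp; the last joint's range is limited). The gripper opens to 87 mm and grips with 3 to 60 N. Pads are 19 mm wide; open, the fingers measure 117 mm over their backs; the gripper's body (75 mm by 190 mm) begins 51 mm behind the grasp point.
Start: joints at [1.186, 0.22, 1.526, -0, 1.395, -0.126], TCP at [159.949, 604.179, 222.538] pointing down, gripper open.
Joint ranges: [-2.98, 2.98], [-0.91, 2.08], [0.09, 2.57], [-1.24, 4.39], [0.2, 2.65], [-2.68, 2.68]. Speed limits (rad/s): [2.57, 2.57, 3.01, 3.14, 3.14, 3.14].

### API

Orientations are given as a unit quaternion [w, x, y, z].
In Python, from station import robot, viewer, job, spotter gives the robot as it stands.
- The arm moves only by the shell command python3 -m crank 'ROWS'. ROWS is JSON, a list of rows, each a list of 3 entries, a list of its own where there are three numbers: the shift along the tool's x, y, z in m, then the turn, a rotation vector about the tool's x, y, z in degrees, then the opening, from 0 (shut) to 1 (fully open). In form: [[[dx, dy, dz], [wx, wy, wz], claw], ...]. A call has 1 to 10 rows; each row is the pose to reach, as a shift and turn from the pose commanded when the call began, along the tool's axes at that moment; what a row does not reach only later rows make up. A row lasts 1/12 s, in which the tool goes at most 41.7 mm and 7.16 degrees, less where a joint would pass 70% of its speed; a pose out of reach is approached as far as the arm can. A call with a gripper value outside its range is refused whole. The fingers move at their own pace and stop on an object; the grip force is fixed at half the most. Time passes only in rows, so rows that repeat a pose let the fingers close. It gives the time, the measured TCP pose, the force, the opening and the grip force at its end, in the units of the state.
- robot.sense(): the state, without advancing time (a new reading comes with each control period).
- viewer.camera(name): name is "scene" or "top" or "wrist"; returns (picture, depth): 384x512x3 uint8, red, green, blue; 384x512 float32, mm along the optical axis (not along the pixel's ray), 0 where there is no reading.
- viewer.camera_info(name): a dict with "intrinsics" (3x3 intrinsics, pixels), "eye" and "orientation" of the camera in the world; the wrist camera has in their place "T_tool_cam" (4x4, takes a point from camera to tool coordinates, whose origin is the TCP and whose axes are the flange's). Camera axes: x right, y up, looking along -z (the intrinsics and any distortion apply to the point x, -y, -z); pixel columns grow to the right and rows downward; lengths in mm; the calibration is good to about 2 mm. A picture is of the moment at which its call begins: read the wrist's pose just before it. camera_info takes no time and is no camera call.
- job.finish_job(): hands the job in; it is judged then, once.
Trained networks look in the newest picture that a camera, given by its name, has taken for a name from the list of things; names that differ only in an ending like _2 or _b are one class to them, and where a whole thing is asked for, a point or a joint stands for the part that bears it (a point fixed in the world has none). Each returns a list of dicts, best first, with "score" (0 to 1); they miss things now and then, are a little off and sometimes report something else, mostly with a low value. They report only what shows in the picture. A call takes as long as a camera call.
- spotter.search_frame(camera, target): "position" ([column, row] in pixels, amid what is visible of it).
- spotter.spot_point(camera, target): "position" ([column, row] in pixels: a listed point, or the origin of a listed thing).
The state is a dict: "time": time; "joint_pos": joint angles; "joint_velocities": joint speeds; "tau": joint torques, N m; "tool_pos": TCP position; "tool_rot": TCP orientation; "ft_force": force on the tool from outside, world axes, zero at the start; "ft_torque": the same for the moment, N m; "grip_width": finger opening in mm; "grasp_force": force on a finger pad.
Only numpy, scipy, OpenCV 4.12 (cv2) and the standard library are available. Lean on these libraries where they do the work, as an engineer would, in place of code of your own. Each camera call takes 0.05 s, during which the arm holds its last target. There are 200 camera calls.

### The job

The aluminium tube block is stuck in the well of the dry-block heater, and the heater only stands loose on the bench: pulled straight up, it comes along. Take the block by the black bar of its lifter and rock it side to side, easing it up a little at a time, until it frees; the heater must stay standing where it is, the two tubes must stay in the block, and the other things on the bench must be left alone. Finish while holding the block level and still, two or three centimetres clear above its well, and do not put it down or let go.

Things in the scene. Friction and masses are not known exactly. Their poses are not given: they have to be found in the camera images.
- heater: white bench-top dry-block heater, 190 (x) x 230 (y) x 72 mm, 2.5 kg, standing loose on four rubber feet, 97 mm either side of its middle in y. Origin: centre of its underside, on the bench; z up; its sloped control panel is at -x. Its deck, 72 mm above the bench, has the open well at x = +22 mm, y = 0.
- well (a point): middle of the well's mouth, level with the deck. The well is 79 (x) x 64 (y) mm and 38 mm deep. On its +y and -y walls, 20 mm above its floor, a bowed brass spring strip presses on the block, about 30 N each: the friction of both holds more than the heater's weight, that of one less. They let go once the block has risen about 22 mm. Axes as the heater's.
- tube_block: aluminium block with six tube holes, 75 (x) x 60 (y) x 45 mm, about 0.45 kg, standing on the well's floor, its top 7 mm above the deck; 2 mm free all round, so it can lean about 0.1 rad to +y or -y. Origin: centre of its underside; axes as the heater's. A lifter is screwed into its top: an 8 mm upright rod with a crossbar.
- lift_bar (a point): middle of the lifter's round black crossbar, 14 mm thick and 56 mm long along the block's x axis, 118 mm above the block's underside and 73 mm above its top; free on all sides, to be pinched across y from above. Moved along y it makes the block lean, and so lifts one side of it at a time. Axes as the block's.
- tube_a: capped sample tube, blue cap 17 mm wide, 51 mm long, standing loosely in a corner hole of the block 36 mm deep. Origin: its lower tip, 9 mm above the block's underside; the cap stands 15 mm out of the block.
- tube_b: the same with an orange cap, in the corner diagonally across.
- spare_block: another aluminium block with four wider holes, no lifter, 75 x 60 x 45 mm, waiting on the bench. Origin: centre of its underside. Bystander.
- xylene_bottle: small white bottle with black cap, 37 mm wide, 86 mm high, origin under its centre. Bystander.
- stain_bottle: small brown bottle with black cap, 34 mm wide, 75 mm high, origin under its centre. Bystander.
- petri_1: lidded dish, cream, 60 mm wide, 15 mm high, origin under its centre. Bystander.
- petri_2: lidded dish, pink, 60 mm wide, 15 mm high, origin under its centre. Bystander.
- cover_glass_box: small white box, 34 x 52 x 21 mm, origin under its centre. Bystander.
- air_blower: dark blue rubber dust blower, 52 mm wide, 101 mm high, origin under its centre. Bystander.

How it is judged (in metres and radians):
On the way:
1. the block is rocked: it leans at least 0.04 rad in the well while still down in it (raised less than 20 mm) (angle between the z axis of tube_block and the z axis of heater, either way round above 0.04 rad and z of tube_block in the frame of heater below 0.054 m), for 0.04 s.
At the end, for the whole second after the job is handed in: Block held by the gripper, level within 0.2 rad, under 2 cm/s, underside 10 to 50 mm above the deck, centre within 30 mm of the well's in x and y, not touching the heater; both tubes in their holes; heater flat on its feet within 30 mm of where it was (z of tube_block in the frame of heater between 0.082 and 0.122 m and y of tube_block in the frame of heater between -0.03 and 0.03 m and x of tube_block in the frame of heater between -0.008 and 0.052 m and angle between tube_block's own z axis and vertical below 0.2 rad and linear speed of tube_block below 0.02 m/s and contact force between the fingers and tube_block above 3 N and contact force between tube_block and heater below 0.1 N and linear speed of heater below 0.01 m/s and height (world z) of heater below 0.003 m and angle between heater's own z axis and vertical below 0.02 rad and distance of heater from where it was at the start of the episode below 0.03 m and distance between each of tube_a, tube_b and tube_block below 0.05 m); the arm keeps its last pose, push and grip.
It fails at once if the heater is lifted more than 10 mm off the bench (height (world z) of heater above 0.01 m).
It fails at once if the heater is tipped by more than 0.1 rad (angle between heater's own z axis and vertical above 0.1 rad).
It fails at once if the heater is pushed more than 30 mm away (distance of heater from where it was at the start of the episode above 0.03 m).
It fails at once if a tube comes out of the block (distance between any of tube_a, tube_b and tube_block above 0.055 m).
It fails at once if another thing on the bench is moved more than 20 mm (distance of any of spare_block, xylene_bottle, stain_bottle, petri_1, petri_2, cover_glass_box, air_blower from where it was at the start of the episode above 0.02 m).
It also fails if it takes over 51 s, if anything falls off the work surface, if the arm or the gripper's body presses on something with over 40 N, if the wrist force passes 120 N, or if a joint passes its speed limit or range.

## Working session

There is one attempt and no reset: what is moved stays moved. The work goes in short steps, Python scripts to look and compute and a shell command to move; the robot and the scene stay as the last step left them, time stands still between calls to the robot, and variables do not carry over. Pictures are saved under pics/ and viewed, at most 10 in all, crops included, and the job is handed in when it is done.

```bash
mkdir -p pics; cat > h.py <<'E'
import numpy as np, cv2
from scipy.spatial.transform import Rotation as R
from station import robot, viewer, job, spotter
def q2R(q): return R.from_quat([q[1],q[2],q[3],q[0]]).as_matrix()
def campose(name,s):
    i=viewer.camera_info(name)
    if name=="wrist":
        T=np.array(i["T_tool_cam"],float); Rt=q2R(s["tool_rot"])
        return np.array(i["intrinsics"]),Rt@T[:3,:3],Rt@T[:3,3]+np.array(s["tool_pos"])
    o=np.array(i["orientation"],float)
    return np.array(i["intrinsics"]),(q2R(o) if o.size==4 else o),np.array(i["eye"],float)
def ray(name,s,px):
    K,Rc,e=campose(name,s)
    return e,Rc@np.array([(px[0]-K[0,2])/K[0,0],-(px[1]-K[1,2])/K[1,1],-1.])
def at_depth(name,s,px,d): e,r=ray(name,s,px); return e+r*d
def at_z(name,s,px,z): e,r=ray(name,s,px); return e+r*(z-e[2])/r[2]
E
python3 - <<'E'
from h import *
s=robot.sense(); print({k:np.round(v,3).tolist() for k,v in s.items()}, robot.hold_point_z)
ims=[]
for n in ["scene","top"]:
    im,d=viewer.camera(n); cv2.imwrite(f"pics/{n}0.png",im[...,::-1]); np.save(n+"d.npy",d)
    print(n,{k:np.round(v,3).tolist() for k,v in viewer.camera_info(n).items() if not isinstance(v,str)})
    for t in ["lift_bar","heater","well","tube_block","air_blower","xylene_bottle","stain_bottle"]:
        for r in spotter.spot_point(n,t)[:2]:
            p=r["position"]; c,w=int(p[0]),int(p[1])
            print(n,t,round(r["score"],2),np.round(p),np.round(at_depth(n,s,p,d[w,c])), np.round(at_z(n,s,p,{"lift_bar":152,"well":72,"tube_block":34}.get(t,0))))
E
```

```text
{'time': 0.0, 'joint_pos': [1.186, 0.221, 1.528, -0.0, 1.395, -0.126], 'joint_velocities': [0.001, -0.0, 0.001, 0.001, -0.0, -0.0], 'tau': [-0.001, -49.464, -38.736, 0.07, 0.058, -0.0], 'tool_pos': [159.721, 603.602, 221.432], 'tool_rot': [-0.0, 0.129, 0.992, -0.001], 'ft_force': [0.039, 0.585, 0.638], 'ft_torque': [-0.037, 0.033, -0.03], 'grasp_force': 0.0, 'grip_width': 87.109} 18.700000000000003
scene {'intrinsics': [[448.835, 0.0, 257.263], [0.0, 448.835, 195.821], [0.0, 0.0, 1.0]], 'eye': [-199.116, -487.069, 977.005], 'orientation': [0.824, 0.325, -0.18, -0.427]}
scene lift_bar 0.74 [281. 155.] [617. -19. 159.] [623. -15. 152.]
scene lift_bar 0.29 [166. 204.] [378. 213.  21.] [298. 117. 152.]
scene heater 0.91 [271. 200.] [531. -45.  65.] [584. -14.  -0.]
scene heater 0.67 [168. 206.] [380. 209.  17.] [390. 221.  -0.]
scene well 0.89 [282. 177.] [615. -26.  81.] [624. -21.  72.]
scene well 0.66 [166. 206.] [377. 213.  12.] [341. 170.  72.]
scene tube_block 0.68 [278. 188.] [577. -39.  72.] [609. -20.  34.]
scene air_blower 0.73 [156. 185.] [405. 275.  42.] [432. 310.   0.]
scen
[... 386 characters left out ...]
0.64 [253. 149.] [610. -17. 154.] [610. -17. 152.]
top heater 0.93 [247. 165.] [581.  -2.  64.] [593.  -2.   0.]
top well 0.72 [250. 152.] [601.  -7. 161.] [621.  -8.  72.]
top well 0.61 [250. 164.] [582. -10.  81.] [584. -10.  72.]
top tube_block 0.89 [250. 154.] [595.  -7. 161.] [623.  -8.  34.]
top tube_block 0.31 [249. 164.] [582.  -7.  79.] [590.  -7.  34.]
top air_blower 0.7 [159. 221.] [413. 255.  57.] [416. 267.   0.]
top air_blower 0.68 [139. 216.] [424. 312.  63.] [428. 329.   0.]
top xylene_bottle 0.73 [155. 221.] [411. 265.  60.] [414. 278.   0.]
top xylene_bottle 0.3 [252. 147.] [615. -13. 161.] [653. -15.   0.]
top stain_bottle 0.62 [171. 228.] [391. 214.  74.] [393. 227.   0.]
```

```bash
python3 -c "
import cv2,numpy as np
a=cv2.imread('pics/top0.png')[60:280,100:400];b=cv2.imread('pics/scene0.png')[80:300,100:400]
cv2.imwrite('pics/both.png',cv2.resize(np.vstack([a,b])[:, :],None,fx=1.36,fy=1.36))"
```

```text
(no output)
```

View pics/both.png

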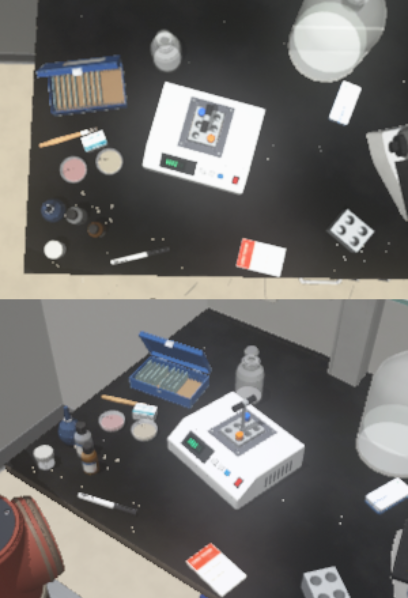

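The heater stands at about (205,140) in the upper half (top view), turned about -15°. The bar shows at (207,110) with a blue and an orange cap beside it, and the tool y axis is already nearly along the heater's y.

```bash
cat >> h.py <<'E'
def cloud(name,s,d):
    K,Rc,e=campose(name,s); v,u=np.mgrid[0:d.shape[0],0:d.shape[1]]
    c=np.stack([(u-K[0,2])/K[0,0],-(v-K[1,2])/K[1,1],-np.ones(u.shape)],-1)*d[...,None]
    return c@Rc.T+e
E
python3 - <<'E'
from h import *
s=robot.sense(); d=np.load("topd.npy"); P=cloud("top",s,d).reshape(-1,3)
near=(abs(P[:,0]-600)<180)&(abs(P[:,1])<170)
D=P[near&(abs(P[:,2]-72)<9)]; print(len(D),cv2.minAreaRect(D[:,:2].astype(np.float32)),np.median(D[:,2]))
m=near&(P[:,2]>130)&(P[:,0]<680)&(P[:,1]>-60)&(P[:,1]<40);B=P[m]; print(len(B),cv2.minAreaRect(B[:,:2].astype(np.float32)),B[:,2].max(),B.mean(0)); print(np.round(B).astype(int).tolist()[:60])
Rt=q2R(s["tool_rot"]);print(Rt.round(3)); print(Rt.T@(np.array([613,-16,152-18.7])-s["tool_pos"]))
E
```

```text
3792 ((645.1740112304688, 4.3650665283203125), (277.8516540527344, 229.65606689453125), 73.58721923828125) 72.98045559530499
113 ((618.6610717773438, -11.266510009765625), (15.20756721496582, 57.86772155761719), 74.72234344482422) 166.61618032455158 [617.23946326 -11.25544149 157.97200106]
[[647, -13, 156], [645, -16, 163], [647, -19, 156], [644, -13, 157], [643, -16, 160], [643, -19, 160], [643, -22, 159], [643, -24, 160], [641, -11, 154], [640, -13, 160], [640, -16, 162], [640, -19, 161], [642, -22, 154], [642, -25, 154], [637, -11, 161], [638, -13, 158], [638, -16, 157], [637, -19, 159], [638, -22, 158], [634, -11, 160], [634, -13, 162], [634, -16, 159], [636, -19, 155], [635, -22, 157], [634, -8, 150], [632, -11, 158], [630, -13, 164], [631, -16, 160], [632, -19, 158], [633, -22, 154], [630, -8, 156], [628, -11, 161], [630, -14, 156], [629, -16, 158], [629, -19, 159], [627, -8, 155], [626, -11, 160], [626, -14, 159], [626, -16, 158], [627, -19, 157], [624, -5, 155], [623, -8, 158], [623, -11, 159], [622, -14, 166], [624, -16, 156], [625, -19, 154], [621, -5, 158], [619, -8, 167], [620, -11, 162], [620, -14, 160], [619, -16, 164], [621, -19, 156], [618, -5, 158], [616, -8, 164], [617, -11, 162], [617, -14, 161], [618, -16, 157], [619, -19, 152], [616, -3, 151], [614, -6, 160]]
[[-0.967  0.256  0.   ]
 [ 0.256  0.967  0.   ]
 [-0.     0.    -1.   ]]
[-596.65862762 -483.6332404    89.25394792]
```

```bash
python3 - <<'E'
from h import *
s=robot.sense(); 
for n in ["top","scene"]:
    P=cloud(n,s,np.load(n+"d.npy")).reshape(-1,3)
    for nm,(a,b,c,e) in {"bottle":(620,780,60,160),"path":(150,640,-20,620)}.items():
        B=P[(P[:,0]>a)&(P[:,0]<b)&(P[:,1]>c)&(P[:,1]<e)&(P[:,2]>85)&(P[:,2]<190)]
        print(n,nm,len(B), B.min(0).round() if len(B) else '',B.max(0).round() if len(B) else '')
E
python3 -m crank '[[[-0.03,-0.024,0],[0,0,0],1],[[-0.06,-0.048,0],[0,0,0],1],[[-0.09,-0.072,0],[0,0,0],1],[[-0.12,-0.096,0],[0,0,0],1],[[-0.15,-0.12,0],[0,0,0],1],[[-0.18,-0.144,0],[0,0,0],1],[[-0.21,-0.168,0],[0,0,0],1],[[-0.24,-0.192,0],[0,0,0],1],[[-0.27,-0.216,0],[0,0,0],1],[[-0.3,-0.24,0],[0,0,0],1]]'
```

```text
top bottle 124 [763.  62.  85.] [780. 106. 148.]
top path 164 [413. -19.  85.] [640. 326. 167.]
scene bottle 145 [758.  60.  85.] [780. 104. 146.]
scene path 179 [409. -20.  85.] [640. 326. 163.]
time: 1.63
tool_pos: [389.3, 293.8, 222.9]
tool_rot: [0.0, 0.129, 0.992, 0.0]
ft_force: [0.7, 0.4, 0.3]
grip_width: 87.0
grasp_force: 0.0
```

```bash
python3 -m crank '[[[-0.03,-0.024,0],[0,0,0],1],[[-0.06,-0.048,0],[0,0,0],1],[[-0.09,-0.072,0],[0,0,0],1],[[-0.12,-0.096,0],[0,0,0],1],[[-0.15,-0.12,0],[0,0,0],1],[[-0.18,-0.144,0],[0,0,0],1],[[-0.21,-0.168,0],[0,0,0],1],[[-0.24,-0.192,0],[0,0,0],1],[[-0.27,-0.216,0],[0,0,0],1],[[-0.3,-0.237,0],[0,0,0],1]]'
python3 -m crank '[[[0,0,0],[0,0,0],1],[[0,0,0],[0,0,0],1],[[0,0,0],[0,0,0],1]]'
python3 - <<'E'
from h import *
s=robot.sense(); im,d=viewer.camera("wrist"); cv2.imwrite("pics/w1.png",im[...,::-1]); 
P=cloud("wrist",s,d).reshape(-1,3); c=np.array(s["tool_pos"]); Rt=q2R(s["tool_rot"])
m=(P[:,2]>135)&(P[:,2]<175)&(np.hypot(P[:,0]-618,P[:,1]+11)<60)
B=P[m]; print(len(B)); 
if len(B): print(cv2.minAreaRect(B[:,:2].astype(np.float32)),np.percentile(B[:,2],[5,50,95]),B.mean(0)); L=(B-c)@Rt; print("tool",L.min(0),L.max(0),np.median(L,0))
D=P[abs(P[:,2]-72)<5]; print(len(D))
for t in ["lift_bar","well"]:
    for r in spotter.spot_point("wrist",t)[:2]: print(t,r["score"],r["position"],at_z("wrist",s,r["position"],152 if t=="lift_bar" else 72))
E
```

```text
time: 2.47
tool_pos: [618.8, -12.7, 222.7]
tool_rot: [0.0, 0.129, 0.992, -0.0]
ft_force: [0.3, 1.0, -0.1]
grip_width: 87.3
grasp_force: 0.0
time: 2.72
tool_pos: [617.5, -10.2, 222.1]
tool_rot: [-0.001, 0.129, 0.992, 0.0]
ft_force: [-1.0, 0.1, 0.0]
grip_width: 86.8
grasp_force: 0.0
1131
((616.7968139648438, -13.443700790405273), (14.744434356689453, 57.680213928222656), 75.44453430175781) [152.64870746 158.37457604 160.14775206] [614.810336   -12.43247128 157.67422296]
tool [-29.06745934 -10.63526676  60.48047577] [28.59883922  4.19712203 75.44962635] [ 2.62412211 -2.77914037 63.76670856]
21823
lift_bar 0.85 [260.3, 206.6] [617.34228337 -11.95693724 152.        ]
lift_bar 0.65 [272.6, 196.8] [6.11487859e+02 4.79285234e-01 1.52000000e+02]
```

View pics/w1.png

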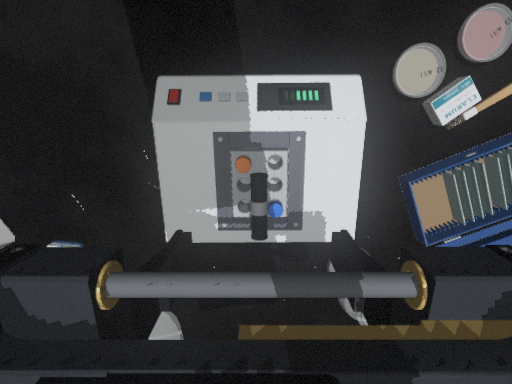

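The bar shows upright at (259,205), between the fingers and parallel to tool x, about 3 mm to tool -y. Both caps, orange (243,163) and blue (276,209), are clear below it. Next I go down and close.

```bash
python3 -m crank '[[[0,-0.003,0.03],[0,0,0],1],[[0,-0.003,0.06],[0,0,0],1],[[0,-0.003,0.08],[0,0,0],1],[[0,-0.003,0.089],[0,0,0],1],[[0,-0.003,0.089],[0,0,0],1],[[0,-0.003,0.089],[0,0,0],0.1],[[0,-0.003,0.089],[0,0,0],0],[[0,-0.003,0.089],[0,0,0],0],[[0,-0.003,0.089],[0,0,0],0],[[0,-0.003,0.089],[0,0,0],0]]'
python3 -m crank '[[[0,0,0],[0,0,0],0],[[0,0,0],[0,0,0],0],[[0,0,0],[0,0,0],0]]'
```

```text
time: 3.7
tool_pos: [617.9, -13.5, 134.8]
tool_rot: [0.001, 0.129, 0.992, -0.0]
ft_force: [0.5, 0.2, -1.4]
grip_width: 61.0
grasp_force: 0.0
time: 3.95
tool_pos: [617.2, -13.4, 133.6]
tool_rot: [0.0, 0.129, 0.992, 0.0]
ft_force: [0.1, 0.5, 0.3]
grip_width: 42.0
grasp_force: 0.0
```

```bash
python3 -m crank '[[[0,0,0],[0,0,0],0],[[0,0,0],[0,0,0],0],[[0,0,0],[0,0,0],0],[[0,0,0],[0,0,0],0],[[0,0,0],[0,0,0],0],[[0,0,0],[0,0,0],0]]'
```

```text
time: 4.45
tool_pos: [617.3, -12.7, 133.5]
tool_rot: [0.0, 0.129, 0.992, 0.001]
ft_force: [1.8, 3.5, -0.7]
grip_width: 13.1
grasp_force: 30.0
```

```bash
python3 -m crank '[[[0,0.002,-0.0005],[0,0,0],0],[[0,0.004,-0.001],[0,0,0],0],[[0,0.006,-0.0015],[0,0,0],0],[[0,0.008,-0.002],[0,0,0],0],[[0,0.008,-0.002],[0,0,0],0]]'
```

```text
time: 4.87
tool_pos: [618.2, -8.2, 134.4]
tool_rot: [-0.001, 0.129, 0.992, -0.002]
ft_force: [-0.5, -7.1, -4.3]
grip_width: 13.0
grasp_force: 30.0
```

```bash
python3 -m crank '[[[0,0,0],[0,0,0],0],[[0,0,0],[0,0,0],0]]'; python3 -m crank '[[[0,0,0],[0,0,0],0]]'
```

```text
time: 5.03
tool_pos: [618.2, -8.2, 134.4]
tool_rot: [-0.001, 0.129, 0.992, -0.002]
ft_force: [-0.1, -8.5, -5.1]
grip_width: 13.1
grasp_force: 30.0
time: 5.12
tool_pos: [618.2, -8.2, 134.4]
tool_rot: [-0.001, 0.129, 0.992, -0.002]
ft_force: [-0.3, -6.8, -4.7]
grip_width: 13.3
grasp_force: 30.0
```

```bash
python3 -m crank '[[[0,0.002,-0.001],[0,0,0],0],[[0,0.004,-0.002],[0,0,0],0],[[0,0.005,-0.003],[0,0,0],0],[[0,0.005,-0.003],[0,0,0],0],[[0,0.005,-0.003],[0,0,0],0]]'
python3 - <<'E'
from h import *
s=robot.sense(); im,d=viewer.camera("wrist"); cv2.imwrite("pics/w2.png",im[...,::-1]); print(s["joint_pos"],s["ft_force"])
E
```

```text
time: 5.53
tool_pos: [617.9, -2.9, 134.8]
tool_rot: [-0.003, 0.129, 0.992, -0.002]
ft_force: [0.4, -6.5, -13.5]
grip_width: 13.0
grasp_force: 30.0
[-0.13008109  0.28276627  1.62169803 -0.00414189  1.24321405 -1.44023556] [  0.37709527  -6.51105065 -13.54811291]
```

```bash
python3 -m crank '[[[0,-0.003,-0.0005],[0,0,0],0],[[0,-0.006,-0.001],[0,0,0],0],[[0,-0.009,-0.0015],[0,0,0],0],[[0,-0.012,-0.002],[0,0,0],0],[[0,-0.015,-0.0025],[0,0,0],0]]'
python3 -m crank '[[[0,-0.003,-0.0005],[0,0,0],0],[[0,-0.006,-0.001],[0,0,0],0],[[0,-0.009,-0.0015],[0,0,0],0],[[0,-0.010,-0.002],[0,0,0],0],[[0,-0.010,-0.002],[0,0,0],0],[[0,-0.010,-0.002],[0,0,0],0]]'
python3 - <<'E'
from h import *
im,d=viewer.camera("scene"); cv2.imwrite("pics/s2.png",cv2.resize(im[100:230,210:370,::-1],None,fx=4,fy=4))
E
```

```text
time: 6.0
tool_pos: [613.2, -14.6, 136.7]
tool_rot: [-0.004, 0.129, 0.992, 0.0]
ft_force: [0.7, 0.3, -27.5]
grip_width: 12.8
grasp_force: 30.1
time: 6.5
tool_pos: [610.0, -24.6, 138.1]
tool_rot: [-0.005, 0.129, 0.992, 0.0]
ft_force: [-0.4, 0.1, -29.4]
grip_width: 13.0
grasp_force: 30.0
```

View pics/s2.png

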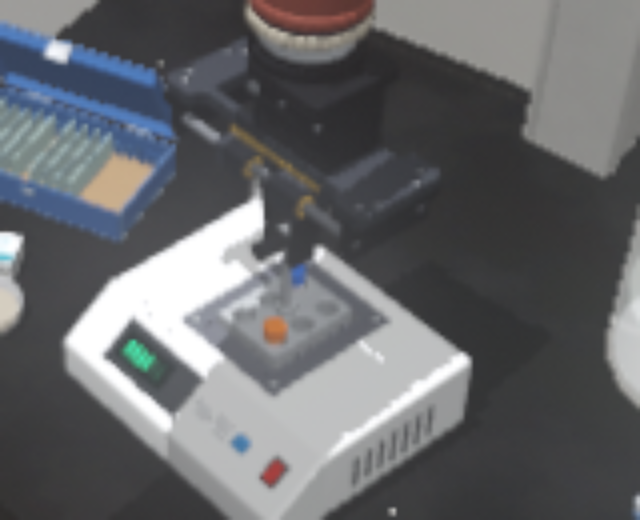

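The block leans with the blue cap at (298,275) and the orange one at (275,328). The -29 N vertical force equals heater plus block, so I'm pulling too hard. I'll ease down.

```bash
python3 -m crank '[[[0,0,0.002],[0,0,0],0],[[0,0,0.004],[0,0,0],0],[[0,0,0.004],[0,0,0],0]]'; python3 - <<'E'
from h import *
s=robot.sense(); im,d=viewer.camera("wrist"); P=cloud("wrist",s,d); cv2.imwrite("pics/w3.png",im[...,::-1])
print(np.round(P[110:240:16,165:360:12,2]).astype(int))
E
```

```text
time: 6.8
tool_pos: [612.2, -25.0, 136.4]
tool_rot: [-0.002, 0.129, 0.992, -0.0]
ft_force: [0.4, -0.9, -25.5]
grip_width: 13.0
grasp_force: 30.0
[[ 64  65  64  63  64  63  64  64  66  68  68  67  65  68  65  67  67]
 [ 72  71  72  72  71  73  72  72  72  72  72  72  72  72  73  72  73]
 [ 73  71  73  74  73  75  74  74  74  74  74  73  73  74  74  71  73]
 [ 73  73  73  73  75  75  74  73  73  74  73  74  73  74  74  73  73]
 [ 74  73  74  73  74  81  73  81  82  82  46  82  73  73  73  74  73]
 [ 73  74  73  73  74  82  97  96  82  82  75  81  73  73  74  74  73]
 [ 74  72  73  73  72  82  47  83 149  81  48  81  73  73  74  73  73]
 [ 73  74  73  74  74  83  82 156 161 158  82  75  74  73  72  73  73]
 [ 73 299  73  74  73  84 150 155 160 158 149  73  76  73  74  74  73]]
```

View pics/w3.png

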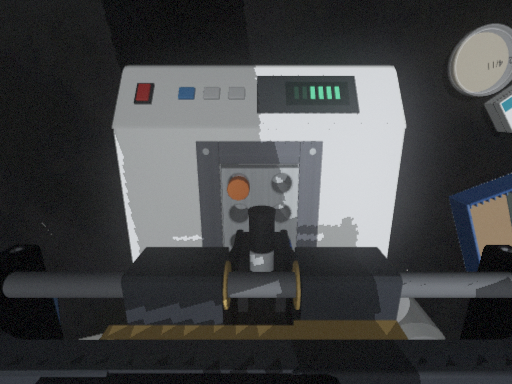

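Deck reads flat at 73 and the block top is level at 81–82, so the block is up about 2 mm without lean: the heater must have slid along. I'll measure that in the top camera.

```bash
cat >> h.py <<'E'
def heater_shift(new=None,save=None):
    s=robot.sense(); b=viewer.camera("top")[0] if new is None else new
    a=cv2.imread("pics/top0.png")[...,::-1]
    if save: cv2.imwrite(save,b[...,::-1])
    out=[]
    g=lambda i: cv2.resize(cv2.cvtColor(np.ascontiguousarray(i),cv2.COLOR_RGB2GRAY),None,fx=4,fy=4,interpolation=cv2.INTER_CUBIC)
    A,B=g(a),g(b)
    # panel (display .. red switch) region of the first picture
    for (u0,u1,v0,v1) in [(213,248,164,192),(240,282,170,203),(201,282,158,203)]:
        T=A[v0*4:v1*4,u0*4:u1*4]; S=B[(v0-15)*4:(v1+15)*4,(u0-15)*4:(u1+15)*4]
        m=cv2.matchTemplate(S,T,cv2.TM_CCOEFF_NORMED); _,mx,_,l=cv2.minMaxLoc(m)
        p=np.array([(u0+u1)/2,(v0+v1)/2]); q=p+np.array(l)/4-15
        dw=(at_z("top",s,q,65)-at_z("top",s,p,65))[:2]; out.append((round(mx,2),dw.round(1).tolist()))
    return out
E
python3 -c "
from h import *
print(heater_shift(save='pics/top1.png'))"
```

```text
[(0.51, [-6.6, -7.5]), (0.33, [36.3, -26.9]), (0.45, [-5.7, -12.6])]
```

```bash
python3 - <<'E'
from h import *
q=[0,.129,.9916,0]
for q1,q3 in [([0,.129,.992,0],[-.002,.129,.992,0])]:
    s1=dict(tool_pos=[617.5,-10.2,222.1],tool_rot=[-.001,.129,.992,0]); s3=dict(tool_pos=[612.2,-25,136.4],tool_rot=q3)
    sw=dict(tool_pos=[617.9,-2.9,134.8],tool_rot=[-.003,.129,.992,-.002])
    for a,c in [((222,140),(206,151)),((298,140),(313,151))]:
        A=at_z("wrist",s1,a,73);C=at_z("wrist",s3,c,74);print(A.round(1),C.round(1),(C-A).round(1))
w1,w2,w3=[cv2.imread(f"pics/w{i}.png") for i in (1,2,3)]
cv2.imwrite("pics/cmp.png",np.hstack([w2[50:260,100:420],cv2.imread("pics/top1.png")[90:300,150:410]]))
E
```

```text
[559.9 -39.6  73. ] [553.6 -55.4  74. ] [ -6.2 -15.8   1. ]
[580.9  39.5  73. ] [575.2  26.   74. ] [ -5.6 -13.6   1. ]
```

View pics/cmp.png

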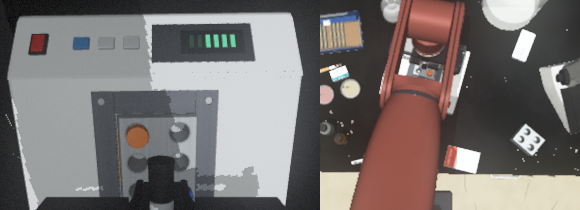

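```bash
cat >> h.py <<'E'
def chk():
    s=robot.sense(); im,d=viewer.camera("wrist"); P=cloud("wrist",s,d); Rt=q2R(s["tool_rot"])
    t=np.array([0,.129,.9916,0]); Rn=q2R(t/np.linalg.norm(t))
    ref=cv2.imread("pics/w3.png"); T=ref[75:112,130:370]; m=cv2.matchTemplate(np.ascontiguousarray(im[...,::-1]),T,cv2.TM_CCOEFF_NORMED); _,mx,_,l=cv2.minMaxLoc(m)
    px=np.array([l[0]+120,l[1]+18.5]); pr=np.array([250,93.5]); s3=dict(tool_pos=[612.2,-25,136.4],tool_rot=[-.002,.129,.992,0])
    sh=at_z("wrist",s,px,66)-at_z("wrist",s3,pr,66)+[-5.9,-14.7,0]
    u0,v0=np.array(l)-[130,75]
    D=P[130+v0:240+v0,130+u0:195+u0].reshape(-1,3); E=P[130+v0:240+v0,325+u0:390+u0].reshape(-1,3)
    f=lambda X: np.round(np.median(X[abs(X[:,2]-72)<12],0),1)
    fit=lambda X:np.linalg.lstsq(np.c_[(X@Rn)[:,:2]-(X@Rn)[:,:2].mean(0),np.ones(len(X))],X[:,2],rcond=None)[0]
    DE=np.vstack([D,E]); DE=DE[abs(DE[:,2]-72)<12]; pd=fit(DE)
    B=P[160+v0:230+v0,215+u0:305+u0].reshape(-1,3); hd=np.c_[(B@Rn)[:,:2]-(DE@Rn)[:,:2].mean(0),np.ones(len(B))]@pd
    h=B[:,2]-hd; k=(h>4.5)&(h<45); B=B[k]; h=h[k]
    for _ in range(6):
        X=np.c_[(B@Rn)[:,:2]-(B@Rn)[:,:2].mean(0),np.ones(len(B))]; c=np.linalg.lstsq(X,h,rcond=None)[0]; k=abs(h-X@c)<4; 
        if _==0: k=abs(h-np.median(h))<8
        B,h=B[k],h[k]
    print("match",round(mx,2),"heater shift",sh.round(1)[:2],"deck z",pd[2].round(1),"tilt",pd[:2].round(3),"block top over deck",h.mean().round(1),"slope toolx,y",c[:2].round(3),len(h))
    print("pos",np.round(s["tool_pos"],1),"F",np.round(s["ft_force"],1),"t",round(s["time"],2))
E
python3 -m crank '[[[0,0.002,0.002],[0,0,0],0],[[0,0.005,0.003],[0,0,0],0],[[0,0.008,0.003],[0,0,0],0],[[0,0.011,0.003],[0,0,0],0],[[0,0.014,0.003],[0,0,0],0],[[0,0.014,0.003],[0,0,0],0]]'; python3 -c "
from h import *
chk()"
```

```text
time: 7.4
tool_pos: [617.0, -11.9, 136.1]
tool_rot: [-0.001, 0.129, 0.992, -0.001]
ft_force: [-1.7, -3.5, -18.2]
grip_width: 13.0
grasp_force: 30.0
match 0.97 heater shift [-3.2 -5. ] deck z 72.5 tilt [0.    0.001] block top over deck 9.1 slope toolx,y [-0.003 -0.039] 2884
pos [617.  -11.9 136.1] F [ -1.7  -3.5 -18.2] t 7.4
```

```bash
python3 -m crank '[[[0,0.003,0.0005],[0,0,0],0],[[0,0.006,0.001],[0,0,0],0],[[0,0.009,0.001],[0,0,0],0],[[0,0.009,0.001],[0,0,0],0]]'; python3 -c "
from h import *
chk()"
```

```text
time: 7.78
tool_pos: [620.1, -3.8, 136.0]
tool_rot: [0.0, 0.129, 0.992, -0.001]
ft_force: [-1.3, -5.2, -15.3]
grip_width: 13.1
grasp_force: 30.0
match 0.93 heater shift [-0.7  3.3] deck z 72.4 tilt [0.    0.001] block top over deck 9.1 slope toolx,y [-0.003 -0.041] 2787
pos [620.1  -3.8 136. ] F [ -1.3  -5.2 -15.3] t 7.78
```

```bash
python3 -m crank '[[[0,0,0],[4,0,0],0],[[0,0,0],[8,0,0],0],[[0,0.001,0],[12,0,0],0],[[0,0.001,0],[12,0,0],0]]'; python3 -c "
from h import *
chk()"
```

```text
time: 8.17
tool_pos: [621.4, -2.2, 137.8]
tool_rot: [-0.012, 0.128, 0.986, -0.107]
ft_force: [-4.4, -9.4, -7.2]
grip_width: 12.9
grasp_force: 30.0
match 0.7 heater shift [ 1.  11.7] deck z 72.4 tilt [0. 0.] block top over deck 9.8 slope toolx,y [ 0.001 -0.101] 2528
pos [621.4  -2.2 137.8] F [-4.4 -9.4 -7.2] t 8.17
```

```bash
python3 -m crank '[[[0,-0.003,-0.0005],[-6,0,0],0],[[0,-0.006,-0.001],[-12,0,0],0],[[0,-0.009,-0.0015],[-18,0,0],0],[[0,-0.012,-0.002],[-24,0,0],0],[[0,-0.015,-0.003],[-24,0,0],0],[[0,-0.015,-0.003],[-24,0,0],0]]'; python3 -c "
from h import *
chk()"
```

```text
time: 8.72
tool_pos: [618.4, -16.6, 144.2]
tool_rot: [0.016, 0.129, 0.986, 0.104]
ft_force: [0.5, 0.1, -6.8]
grip_width: 13.2
grasp_force: 30.0
match 0.78 heater shift [-1.7 -4.3] deck z 72.5 tilt [0.    0.001] block top over deck 14.9 slope toolx,y [0.008 0.081] 2799
pos [618.4 -16.6 144.2] F [ 0.5  0.1 -6.8] t 8.72
```

```bash
python3 -m crank '[[[0,0.003,-0.0005],[6,0,0],0],[[0,0.006,-0.001],[12,0,0],0],[[0,0.009,-0.0015],[18,0,0],0],[[0,0.012,-0.002],[24,0,0],0],[[0,0.015,-0.003],[24,0,0],0],[[0,0.015,-0.003],[24,0,0],0]]'; python3 -c "
from h import *
chk()"
```

```text
time: 9.27
tool_pos: [622.2, -0.6, 149.5]
tool_rot: [-0.011, 0.127, 0.986, -0.105]
ft_force: [0.9, -2.1, -6.5]
grip_width: 13.2
grasp_force: 30.0
match 0.68 heater shift [-1.6  2.8] deck z 72.4 tilt [-0.     0.001] block top over deck 19.0 slope toolx,y [ 0.006 -0.116] 2810
pos [ 6.222e+02 -6.000e-01  1.495e+02] F [ 0.9 -2.1 -6.5] t 9.27
```

Up 12 mm, and the heater hasn't moved. I'll keep going.

```bash
python3 -m crank '[[[0,-0.003,-0.0005],[-6,0,0],0],[[0,-0.006,-0.001],[-12,0,0],0],[[0,-0.009,-0.0015],[-18,0,0],0],[[0,-0.012,-0.002],[-24,0,0],0],[[0,-0.015,-0.003],[-24,0,0],0],[[0,-0.015,-0.003],[-24,0,0],0]]'; python3 -c "
from h import *
chk()"
```

```text
time: 9.82
tool_pos: [617.9, -16.3, 155.2]
tool_rot: [0.015, 0.13, 0.986, 0.103]
ft_force: [2.3, 0.4, -6.9]
grip_width: 12.8
grasp_force: 30.0
match 0.72 heater shift [-1.2 -0.5] deck z 72.5 tilt [0.    0.001] block top over deck 22.9 slope toolx,y [0.006 0.069] 2863
pos [617.9 -16.3 155.2] F [ 2.3  0.4 -6.9] t 9.82
```

```bash
python3 -m crank '[[[0,0.003,-0.0005],[6,0,0],0],[[0,0.006,-0.001],[12,0,0],0],[[0,0.009,-0.0015],[18,0,0],0],[[0,0.012,-0.002],[24,0,0],0],[[0,0.015,-0.003],[24,0,0],0],[[0,0.015,-0.003],[24,0,0],0]]'; python3 -c "
from h import *
chk()"
```

```text
time: 10.37
tool_pos: [621.8, 0.6, 160.8]
tool_rot: [-0.012, 0.126, 0.986, -0.104]
ft_force: [0.0, -1.9, -3.3]
grip_width: 13.2
grasp_force: 30.0
match 0.71 heater shift [-1.7 -1.1] deck z 72.4 tilt [0.    0.001] block top over deck 27.3 slope toolx,y [-0.003 -0.132] 2892
pos [6.218e+02 6.000e-01 1.608e+02] F [ 0.  -1.9 -3.3] t 10.37
```

```bash
python3 -m crank '[[[0,-0.003,-0.001],[-4,0,0],0],[[0,-0.006,-0.002],[-8,0,0],0],[[0,-0.008,-0.004],[-12,0,0],0],[[0,-0.0085,-0.0045],[-12,0,0],0],[[0,-0.0085,-0.0045],[-12,0,0],0]]'; python3 -c "
from h import *
chk()"
```

```text
time: 10.83
tool_pos: [618.3, -11.4, 166.2]
tool_rot: [0.001, 0.131, 0.991, -0.0]
ft_force: [-0.6, -0.7, -4.3]
grip_width: 12.9
grasp_force: 30.0
match 0.59 heater shift [-1.   1.2] deck z 72.4 tilt [-0.     0.001] block top over deck 32.4 slope toolx,y [0.002 0.023] 2913
pos [618.3 -11.4 166.2] F [-0.6 -0.7 -4.3] t 10.83
```

The block is free: only its weight hangs, at 25 mm raised. I lift 37 mm straight up, slowly.

```bash
python3 -m crank '[[[0,0,-0.004],[0,0,0],0],[[0,0,-0.008],[0,0,0],0],[[0,0,-0.012],[0,0,0],0],[[0,0,-0.016],[0,0,0],0],[[0,0,-0.02],[0,0,0],0],[[0,0,-0.024],[0,0,0],0],[[0,0,-0.028],[0,0,0],0],[[0,0,-0.032],[0,0,0],0],[[0,0,-0.035],[0,0,0],0],[[0,0,-0.037],[0,0,0],0]]'; python3 -m crank '[[[0,0,0],[0,0,0],0],[[0,0,0],[0,0,0],0],[[0,0,0],[0,0,0],0],[[0,0,0],[0,0,0],0],[[0,0,0],[0,0,0],0],[[0,0,0],[0,0,0],0]]'; python3 - <<'E'
from h import *
chk()
im,d=viewer.camera("wrist"); im2,_=viewer.camera("scene")
cv2.imwrite("pics/fin.png",np.hstack([im[:300,100:420,::-1],cv2.resize(im2[110:230,210:370,::-1],(400,300))]))
E
```

```text
time: 11.72
tool_pos: [618.5, -8.9, 203.1]
tool_rot: [0.0, 0.129, 0.992, 0.0]
ft_force: [0.0, 0.4, -6.0]
grip_width: 13.0
grasp_force: 30.0
time: 12.22
tool_pos: [618.2, -8.9, 202.2]
tool_rot: [-0.0, 0.129, 0.992, 0.0]
ft_force: [0.2, -0.0, -5.4]
grip_width: 13.4
grasp_force: 30.0
match 0.48 heater shift [-94.1 -91. ] deck z 70.2 tilt [-0.199  0.026] block top over deck 5.2 slope toolx,y [ 0.025 -0.007] 231
pos [618.2  -8.9 202.2] F [ 0.2 -0.  -5.4] t 12.22
```

View pics/fin.png

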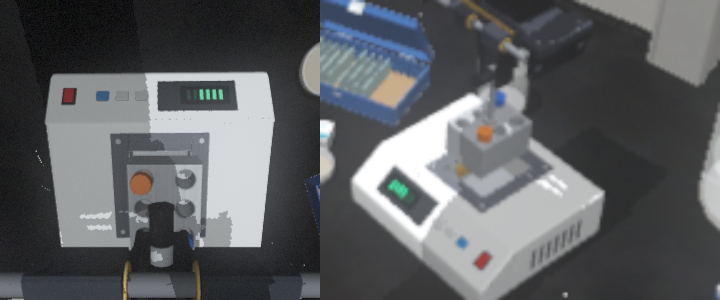

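The block hangs level above the open well, with the orange cap (485,133) and blue cap (498,98) seated. The heater's plate screws (118,142) and (202,142) sit within a few mm of where they started. Tool height puts the underside about 31 mm over the deck.

```bash
python3 -c "
from h import *
print(job.finish_job())"
```

```text
the job is handed in; nothing more can be done
None
```

The block came free after rocking and I handed the job in with it held about 30 mm above its well, both tubes seated and the heater back within a few mm of its start; one early pull was too hard and slid the heater about 16 mm before I eased off, and no verdict was returned.

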